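# Close the filter bay of a laboratory vacuum pump

### The arm

A 6-joint arm with a two-finger parallel gripper is mounted at the origin on the work surface. World frame = base frame: x ahead of the robot, y to its left, z up, the work surface at z = 0. Lengths are in mm, angles in rad, forces in N, time in s.
With the tool pointing down it reaches from about 350 to 775 mm from the base axis. Payload 7.3 kg.
Tool frame: the origin (TCP) lies at the very end of the fingers, on their centre line; the grasp point (between the pads) lies 19 mm behind it; z points along the fingers, y is the line along which they close (so a half turn about z gives the same grasp; the last joint's range is limited). The gripper opens to 92 mm and grips with 3 to 60 N. Pads are 19 mm wide; open, the fingers measure 130 mm over their backs; the gripper's body (75 mm by 190 mm) begins 47 mm behind the grasp point.
Start: joints at [-1.248, 0.342, 1.524, -0, 1.275, -0.146], TCP at [237.228, -468.369, 202.441] pointing down, gripper open.
Joint ranges: [-2.53, 2.53], [-0.77, 2.02], [0.04, 2.7], [-1, 4.14], [0.28, 2.66], [-3.11, 3.11]. Speed limits (rad/s): [2.57, 2.57, 3.14, 3.14, 3.14, 3.14].

### API

Orientations are given as [roll, pitch, yaw] about the fixed x, y, z axes, in that order (R = Rz(yaw) Ry(pitch) Rx(roll)).
In Python, from plant import * gives the robot as it stands.
- The arm moves only by the tool arm_command, never from a script. Its arguments are lists of equal length, an entry for each row: "gripper": the finger opening in mm, from 0 to 91.8; "dp": the shift along the tool's x, y, z in units of 25 mm (1.0 is 25 mm), a list of three; "twist": the turn about the tool's z in units of 5 degrees (1.0 is 5 degrees). A call has exactly 5 rows; each row shifts and turns the commanded pose from where the row before left it, along the tool's axes as they then stand; what a row does not reach is not made up. A row lasts 1/8 s, in which the tool goes at most 62.5 mm and 10.7 degrees, less where a joint would pass 70% of its speed; a pose out of reach is approached as far as the arm can. A call is refused whole if a number of a shift passes 1 or a number of a turn 1, either way. A call with a gripper value outside its range is refused whole. The fingers move at their own pace and stop on an object; the grip force is fixed at half the most. Time passes only in rows, so rows that do not move let the fingers close, or fill a call up. It gives the time, the measured TCP pose, the force, the opening and the grip force at its end, in the units of the state.
- get_obs(): the state, without advancing time (a new reading comes with each control period).
- capture(name): name is "side" or "top" or "wrist"; returns the picture (400x640x3 uint8, red, green, blue); there is no depth.
- get_calibration(name): a dict with "mtx" (3x3 intrinsics, pixels), "dist_coeffs" ([k1, k2, p1, p2, k3] as OpenCV has them; the pictures are not rectified), "position" and "attitude" of the camera in the world; the wrist camera has in their place "mount" (4x4, takes a point from camera to tool coordinates, whose origin is the TCP and whose axes are the flange's). Camera axes: x right, y down, z forward; pixel columns grow to the right and rows downward; lengths in mm; the calibration is good to about 2 mm. A picture is of the moment at which its call begins: read the wrist's pose just before it. get_calibration takes no time and is no camera call.
- close_job(): hands the job in; it is judged then, once.
The state is a dict: "time": time; "joint_positions": joint angles; "dq": joint speeds; "tau": joint torques, N m; "tool_pos": TCP position; "tcp_rot": TCP orientation; "contact_force": force on the tool from outside, world axes, zero at the start; "moment": the same for the moment, N m; "grip_width": finger opening in mm; "finger_force": force on a finger pad.
Only numpy, scipy, OpenCV 4.12 (cv2) and the standard library are available. Lean on these libraries where they do the work, as an engineer would, in place of code of your own. Each camera call takes 0.05 s, during which the arm holds its last target. There are 200 camera calls.

### The job

The pump's intake filter has just been changed: put its loose lid back on. Hold the lid tilted and hook its tongue right in under the steel ledge, swing it down and press it gently until the spring catch snaps over its edge and the lid lies flush, then let go. Do not force it: the tongue is thin, so feel your way in with light pressure. Leave the other things on the bench alone.

Things in the scene. Friction and masses are not known exactly. Their poses are not given: they have to be found in the camera images.
- tray: Shallow steel drip tray, fixed, 272 (x) by 196 (y) by 12 mm; origin: centre of its underside; z up. In it stands the vacuum pump (210 by 180 by 130 mm, blue with white top, square with the tray, filter bay in its top, ledge end at -x, catch end at +x): up to 20 mm off the middle along x, up to 4 mm higher or lower on its levelling feet, y true. It does not shift. Feel for it.
- bay (a point): Nominal pump point (fixed to the tray, tray axes; the real pump is offset as said): centre of the open filter bay at seat height, 119 mm up, 11 mm below the pump's flat top. Bay 105 mm wide (y) between side walls with 3 mm rounded upper edges; its end wall at the catch end is 72 mm towards +x from here.
- ledge_slot (a point): Nominal pump point (fixed to the tray; pump offset as said): 57 mm towards -x from the bay's centre, seat height. Here the slot under the ledge opens to the bay: 68 mm wide (y), 6.5 mm high between a sill (0.5 mm below this point, 4 mm deep) and the ledge; behind the sill 18 mm deep, floor 11 mm down. Ledge: steel strip 105 by 37 by 5 mm, top flush with the pump top, edge above this point.
- filter_rest (a point): Nominal pump point (fixed to the tray; pump offset as said): top centre of the new filter, a white cartridge 52 mm across in the bay, 4 mm above the seat while nothing presses on it. Sprung: gives way downward from about 3.6 N, then 0.7 N per mm, up to 12 mm; it lifts an unlatched lid and holds a latched one up against ledge and catch.
- nose_rest (a point): Nominal pump point (fixed to the tray; pump offset as said): tip of the catch's nose when out, at its flat underside, 6 mm above the seat, 65 mm towards +x from the bay's centre. From 2 mm above this point a ramp rises 11 mm over the next 7 mm of +x: a lid edge pressed down it pushes the nose back, and the nose then snaps out over the edge.
- catch (a joint): Orange spring catch at the bay's catch end, 30 mm wide, top 8 mm above the pump's top, slides along the tray's x. 0 = out (latching), grows in metres as it is pushed back, at most 0.011. Spring 1.3 N, plus 0.28 N per mm. Pressing the lid down past it takes some 5 to 15 N.
- lid_grip (a point): Centre, half-way up, of the white grip rib on the lid: rib 40 mm long (x), 12 mm thick (y), 36 mm tall. Lid axes: x from tongue end to flange end, z out of its top. The lid (blue, loose, 0.13 to 0.25 kg) starts top side up on the bench; its underside lies 27 mm, its top face 18 mm below this point. Latched: nominally 148 mm above the bench, tray x +4 mm, y 0.
- lid_plate (a point): Centre of the lid's main plate, half-way through its thickness (lid axes): a flat blue plate 117 (x) by 100 (y) by 9 mm; 1.5 mm towards -x from the rib's centre. Latched, its top is flush with the pump top and its underside 2 mm above the seat.
- lid_tongue (a point): Middle of the lid tongue's rounded free edge, half its thickness up (lid axes), 74 mm towards -x and 25 mm below the rib's centre. The grey tongue is 4 mm thick, 60 mm wide, stands out 14 mm from the plate, flush with the underside. Latched, it is under the ledge, nominally at tray x -70 mm, 123 mm up.
- lid_flange (a point): Middle of the free edge of the lid's grey flange, half its thickness up (lid axes), 67 mm towards +x and 25 mm below the rib's centre. The flange is 4 mm thick, 90 mm wide, stands out 10 mm from the plate, flush with the underside; the catch snaps out over it.
- lid_press (a point): Middle of the ribbed thumb pad on the lid's top face (lid axes), 26 by 30 mm, between rib and flange: where to press the lid down. 41 mm towards +x and 18 mm below the rib's centre. Latched, nominally 130 mm above the bench.
- old_filter: used filter cartridge, a grey-brown disc 57 mm across, 26 mm tall; a bystander, to be left where it is. Origin: its underside.
- screwdriver: screwdriver, 170 mm long; a bystander, to be left where it is. Origin: its underside.
- grease: small amber jar of grease, 52 mm across, 50 mm tall; a bystander, to be left where it is. Origin: its underside.
- tub: white plastic tub, 100 mm across, 100 mm tall; a bystander, to be left where it is. Origin: its underside.
- sample: clear sample bottle, 60 mm across, 120 mm tall; a bystander, to be left where it is. Origin: its underside.
- dish: glass dish, 90 mm across, 16 mm tall; a bystander, to be left where it is. Origin: its underside.
- spatula: steel spatula, 180 mm long; a bystander, to be left where it is. Origin: its underside.
Not all that is in view belongs to the job. Of the things like the part that bears lid_grip, leave any that is turquoise or yellow; of the rest the smaller one is meant.

How it is judged (in metres and radians):
On the way:
1. the lid's tongue is under the ledge (7 mm or more in) with the lid tilted by more than 0.15 rad (x of lid_tongue in the frame of catch between -0.076 and -0.0645 m and z of lid_tongue in the frame of catch between 0.106 and 0.126 m and y of lid_tongue in the frame of catch between -0.012 and 0.012 m and angle between lid_grip's own z axis and vertical between 0.15 and 0.8 rad), for 0.15 s.
At the end, for the whole second after the job is handed in: The lid is latched: tongue under the ledge, thumb pad within 4 mm below to 2.5 mm above flush with the pump top, lid parallel to the pump within 0.04 rad and within 5 mm of the bay's centre line, catch sprung out over its edge (under 3 mm), lid at rest and released (x of lid_tongue in the frame of catch between -0.074 and -0.0655 m and z of lid_tongue in the frame of catch between 0.118 and 0.1265 m and z of lid_press in the frame of catch between 0.126 and 0.1325 m and y of lid_press in the frame of catch between -0.005 and 0.005 m and angle between the z axis of lid_grip and the z axis of tray, either way round below 0.04 rad and value of joint catch below 0.003 m and linear speed of lid below 0.02 m/s and contact force between the fingers and lid below 0.1 N); the robot touches nothing.
It fails at once if the lid is forced: it presses on the pump or its tray with more than 35 N (contact force between lid and tray above 35 N).
It fails at once if the thin tongue is forced: while the lid is tilted by more than 0.15 rad it presses on the pump or tray with more than 20 N (angle between lid_grip's own z axis and vertical above 0.15 rad and contact force between lid and tray above 20 N).
It fails at once if the gripper or arm presses on the pump or its tray with more than 25 N (contact force between the arm and tray above 25 N).
It fails at once if a bystander is moved by more than 25 mm (distance of any of old_filter, screwdriver, grease, tub, sample, dish, spatula from where it was at the start of the episode above 0.025 m).
It also fails if it takes over 61 s, if anything falls off the work surface, if the arm or the gripper's body presses on something with over 40 N, if the wrist force passes 120 N, or if a joint passes its speed limit or range.

## Working session

There is one attempt and no reset: what is moved stays moved. The work goes in short steps, Python scripts to look and compute and a tool call to move; the robot and the scene stay as the last step left them, time stands still between calls to the robot, and variables do not carry over. Pictures are saved under pics/ and viewed, at most 10 in all, crops included, and the job is handed in when it is done.

Besides the shell and the picture viewer there is one more tool, called after ">>>" by a JSON object that holds its "op" and its "data", one argument or row to a line. arm_command: Moves the arm, as the interface text tells. Its arguments: {"type":"object","properties":{"gripper":{"type":"array"},"dp":{"type":"array"},"twist":{"type":"array"}},"required":["gripper","dp","twist"]}

```bash
mkdir -p pics; ls
cat > h.py <<'E'
from plant import *
import numpy as np, cv2
from scipy.spatial.transform import Rotation as Ro
def save(n,f,img=None):
    im=capture(n) if img is None else img
    cv2.imwrite(f'pics/{f}.png',im[:,:,::-1]); return im
def campose(n,c,obs=None):
    if n=='wrist':
        o=obs; T=np.eye(4);T[:3,:3]=Ro.from_euler('xyz',o['tcp_rot']).as_matrix();T[:3,3]=o['tool_pos']
        T=T@np.array(c['mount']); return T[:3,:3],T[:3,3]
    a=np.array(c['attitude'])
    R=a if a.shape==(3,3) else Ro.from_euler('xyz',a).as_matrix()
    return R,np.array(c['position'])
def ray(n,px,obs=None):
    c=get_calibration(n);R,p=campose(n,c,obs)
    u=cv2.undistortPoints(np.array(px,float).reshape(-1,1,2),np.array(c['mtx']),np.array(c['dist_coeffs'])).reshape(-1,2)
    d=np.c_[u,np.ones(len(u))]@R.T
    return p,d
def onz(n,px,z,obs=None):
    p,d=ray(n,px,obs); return p+d*((z-p[2])/d[:,2])[:,None]
def proj(n,P,obs=None):
    c=get_calibration(n);R,p=campose(n,c,obs)
    Rc=R.T; return cv2.projectPoints(np.array(P,float).reshape(-1,1,3),cv2.Rodrigues(Rc)[0],-Rc@p,np.array(c['mtx']),np.array(c['dist_coeffs']))[0].reshape(-1,2)
E
python3 - <<'E'
from h import *
print(get_obs())
for n in('top','side','wrist'):print(n,get_calibration(n))
save('top','top0');save('side','side0')
E
```

```text
pics
{'time': 0.0, 'joint_positions': array([-1.24798849e+00,  3.42713405e-01,  1.52503526e+00,  7.63372738e-06,
        1.27540379e+00, -1.46000893e-01]), 'dq': array([-0.00050835, -0.0011283 ,  0.00067494, -0.00066954, -0.00095666,
        0.00111629]), 'tau': array([ 1.82439664e-03, -4.31234944e+01, -2.44215310e+01,  7.18552410e-02,
        5.58847818e-02, -1.23824066e-04]), 'tool_pos': array([ 237.08336382, -467.90923393,  201.74346911]), 'tcp_rot': array([-3.14005051e+00, -2.34146100e-04,  4.68806322e-01]), 'contact_force': array([0.5389664 , 0.44617592, 0.4314557 ]), 'moment': array([-0.02871262,  0.0135772 ,  0.03195767]), 'finger_force': 0.0, 'grip_width': 92.01386289139067}
top {'mtx': array([[404.0549105 ,   0.        , 325.20929305],
       [  0.        , 404.0549105 , 207.64696202],
       [  0.        ,   0.        ,   1.        ]]), 'dist_coeffs': array([-0.05371644,  0.        ,  0.        ,  0.        ,  0.        ]), 'position': array([ 246.98298636,  -61.25010925, 1422.93538798]), 'attitude': array([-2.94166768e+00, -2.89001655e-03, -1.49630800e+00])}
side {'mtx': a
[... 284 characters left out ...]
9, 1206.85569941]), 'attitude': array([-2.43674463e+00, -2.17338765e-03, -2.47391924e+00])}
wrist {'mtx': array([[316.88289684,   0.        , 314.38243585],
       [  0.        , 316.88289684, 201.90246596],
       [  0.        ,   0.        ,   1.        ]]), 'dist_coeffs': array([-0.01928058,  0.        ,  0.        ,  0.        ,  0.        ]), 'mount': array([[-6.25330121e-04, -9.64780281e-01, -2.63056302e-01,
         7.00743949e+01],
       [ 9.99999669e-01, -4.66489332e-04, -6.66284001e-04,
        -6.58234406e-01],
       [ 5.20104707e-04, -2.63056632e-01,  9.64780254e-01,
        -1.82123761e+02],
       [ 0.00000000e+00,  0.00000000e+00,  0.00000000e+00,
         1.00000000e+00]])}
```

View pics/top0.png

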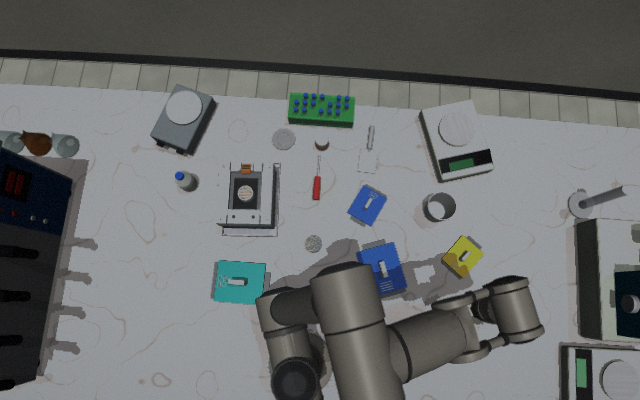

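View pics/side0.png

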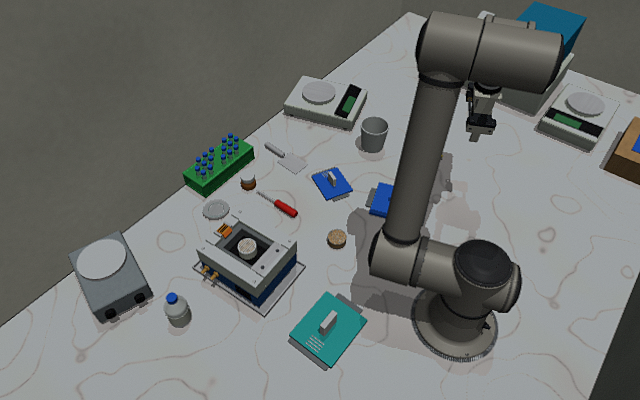

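Lid candidates (top view): turquoise (240,282) and yellow (462,257), both excluded; large blue (382,270); small blue (367,205), which is my choice. The pump's catch is at (246,168) and its ledge at (240,213), towards the robot. Next is a close crop.

Run:
```python
from h import *
im=cv2.imread('pics/top0.png')
a=cv2.resize(im[170:240,330:410],None,fx=5,fy=5,interpolation=cv2.INTER_CUBIC)
b=cv2.resize(im[150:250,205:295],None,fx=4,fy=4,interpolation=cv2.INTER_CUBIC)
c=np.zeros((400,760,3),np.uint8);c[:350,:400]=a;c[:400,400:760]=b
cv2.imwrite('pics/crop1.png',c)
hsv=cv2.cvtColor(im,cv2.COLOR_BGR2HSV)
m=cv2.inRange(hsv,(105,120,60),(125,255,255))
for k in cv2.findContours(m,cv2.RETR_EXTERNAL,cv2.CHAIN_APPROX_NONE)[0]:
    if cv2.contourArea(k)>300:
        bx=cv2.boxPoints(cv2.minAreaRect(k));P=onz('top',bx,9)[:,:2]
        print(P.mean(0).round(1),[round(np.linalg.norm(P[i]-P[i-1]),1) for i in(1,2)],[round(np.degrees(np.arctan2(*(P[i]-P[i-1])[::-1])),1) for i in(1,2)])
```

```text
[ 330.7 -254.2] [np.float64(137.8), np.float64(163.9)] [np.float64(-68.8), np.float64(-160.3)]
[ 553.7 -191.6] [np.float64(116.9), np.float64(98.8)] [np.float64(-26.0), np.float64(-117.0)]
```

View pics/crop1.png

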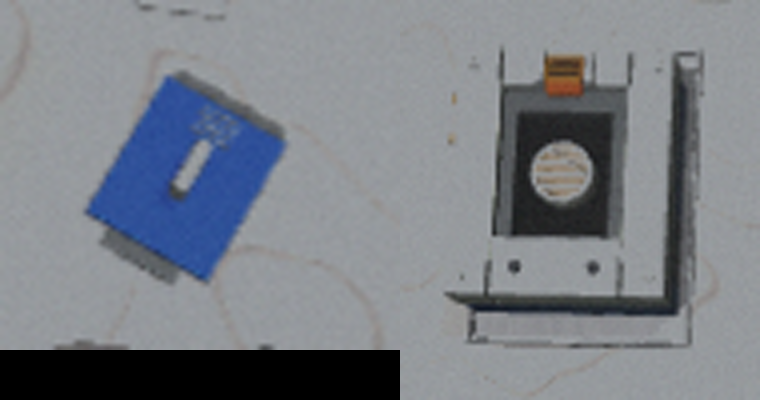

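The small blue lid measures 117x99 mm, which matches. The crop shows the wide grey flange and thumb pad at top right (about 230,100) and the tongue at bottom left (140,255), so lid +x has a yaw of about -26°. The pump's ledge edge is at crop row 237 and the catch at (565,75).

Run:
```python
from h import *
f=lambda p:[[205+(x-400)/4,150+y/4] for x,y in p]
print(onz('top',f([(470,344),(690,345),(702,52)]),12).round(1))
print(onz('top',f([(452,295),(665,302),(495,237),(617,237),(505,88),(628,88),(545,95),(584,95),(515,267),(593,267)]),130).round(1))
print(onz('top',f([(562,172)]),123).round(1))
P=onz('top',[[330+190/5,170+165/5]],36);print(P)
o=get_obs();print(np.degrees(o['tcp_rot']))
```

```text
[[403.6 309.2  12. ]
 [417.5 115.5  12. ]
 [685.9 131.   12. ]]
[[429.2 297.9 130. ]
 [436.6 124.4 130. ]
 [479.5 268.7 130. ]
 [487.  168.9 130. ]
 [605.9 275.9 130. ]
 [613.5 173.3 130. ]
 [602.4 241.8 130. ]
 [604.8 209.3 130. ]
 [456.  249.3 130. ]
 [460.8 185.8 130. ]]
[[539.5 221.6 123. ]]
[[ 555.43167835 -193.02557471   36.        ]]
[-1.79921242e+02 -1.14232762e-02  2.68575724e+01]
```

>>> {"op": "arm_command", "data": {
  "gripper": [70,70,70,70,70],
  "dp": [
    [1,-0.25,0],
    [1,-0.33,0],
    [1,-0.43,0],
    [1,-0.53,0],
    [1,-0.65,0]
  ],
  "twist": [1,1,1,1,1]
}}

```text
time: 0.72
tool_pos: [342.7, -379.0, 202.1]
tcp_rot: [-3.141, 0.0, 0.029]
contact_force: [-0.1, -0.1, 0.2]
grip_width: 70.1
finger_force: 0.0
```

>>> {"op": "arm_command", "data": {
  "gripper": [70,70,70,70,70],
  "dp": [
    [1,-0.8,0],
    [1,-0.9,0],
    [1,-1,0],
    [0.85,-1,0],
    [0.7,-1,0]
  ],
  "twist": [1,1,1,1,1]
}}

```text
time: 1.35
tool_pos: [472.6, -277.9, 202.0]
tcp_rot: [-3.141, 0.001, -0.406]
contact_force: [-0.3, -0.5, -0.8]
grip_width: 70.0
finger_force: 0.0
```

```bash
cat >> h.py <<'E'
def go(x,y,yaw=None,z=None):
    o=get_obs();p=o['tool_pos'];w=o['tcp_rot'][2];d=np.array([x,y])-p[:2]
    tx=d@[np.cos(w),np.sin(w)];ty=d@[np.sin(w),-np.cos(w)]
    print('t',round(o['time'],2),'pos',p.round(1),'rpy',np.degrees(o['tcp_rot']).round(1),'F',np.round(o['contact_force'],1),'w',round(o['grip_width'],1),'ff',round(o['finger_force'],1))
    print('units x %.2f y %.2f'%(tx/25,ty/25),'z',None if z is None else round((p[2]-z)/25,2),'tw',None if yaw is None else round((np.degrees(w)-yaw)/5,2))
E
python3 -c "
from h import *
go(555,-192.5,-26)"
```

```text
t 1.35 pos [ 472.6 -277.9  202. ] rpy [-180.     0.   -23.3] F [-0.3 -0.5 -0.8] w 70.0 ff 0.0
units x 1.68 y -4.44 z None tw 0.54
```

>>> {"op": "arm_command", "data": {
  "gripper": [70,70,70,70,70],
  "dp": [
    [0.5,-1,0],
    [0.4,-1,0],
    [0.3,-1,0],
    [0.1,-0.7,0],
    [0,0,0]
  ],
  "twist": [0.2,0,0,0,0]
}}

```text
time: 1.98
tool_pos: [539.2, -206.4, 202.1]
tcp_rot: [3.142, 0.001, -0.42]
contact_force: [0.3, -0.0, -1.1]
grip_width: 70.0
finger_force: 0.0
```

Run:
```python
from h import *
o=get_obs();im=save('wrist','w1')
go(555,-192.5,-26)
hsv=cv2.cvtColor(im,cv2.COLOR_RGB2HSV)
m=cv2.inRange(hsv,(105,120,60),(125,255,255))
for k in cv2.findContours(m,cv2.RETR_EXTERNAL,cv2.CHAIN_APPROX_NONE)[0]:
    if cv2.contourArea(k)>2000:
        bx=cv2.boxPoints(cv2.minAreaRect(k));P=onz('wrist',bx,9,o)[:,:2]
        print(bx.round(),P.mean(0).round(1),[round(np.linalg.norm(P[i]-P[i-1]),1) for i in(1,2)],[round(np.degrees(np.arctan2(*(P[i]-P[i-1])[::-1])),1) for i in(1,2)])
```

```text
t 2.02 pos [ 538.8 -207.2  202.2] rpy [180.    0.  -24.1] F [0.4 0.1 0.3] w 70.1 ff 0.0
units x 0.35 y -0.80 z None tw 0.38
[[251. 213.]
 [255. 116.]
 [340. 119.]
 [336. 216.]] [ 557.  -189.5] [np.float64(116.6), np.float64(97.1)] [np.float64(-29.4), np.float64(-116.5)]
```

View pics/w1.png

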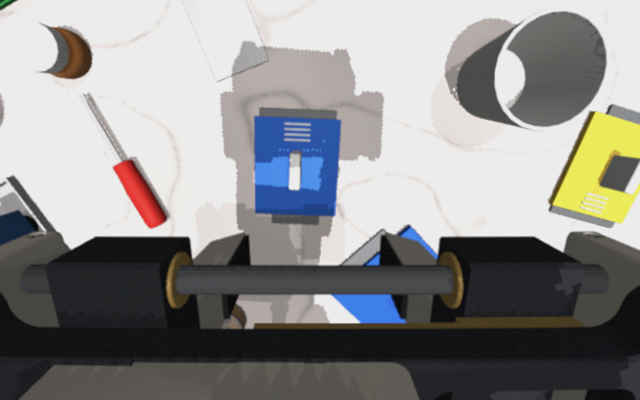

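The picture shows the lid at (295,165) with its flange away from the gripper and the rib at (295,171). It agrees with the top view, so I'm descending.

>>> {"op": "arm_command", "data": {
  "gripper": [70,70,70,70,70],
  "dp": [
    [0.41,-0.91,1],
    [0,0,1],
    [0,0,1],
    [0,0,1],
    [0,0,1]
  ],
  "twist": [0.5,0,0,0,0]
}}

```text
time: 2.65
tool_pos: [557.1, -191.9, 76.8]
tcp_rot: [3.141, -0.0, -0.466]
contact_force: [-0.7, -0.7, 0.3]
grip_width: 70.3
finger_force: 0.0
```

Run:
```python
from h import *
go(557.5,-190.5,-27,14)
P=[[557.5+ -20*s*np.cos(.47),-190.5+20*s*np.sin(.47),45] for s in(-1,1)]
o=get_obs();im=capture('wrist')
print(proj('wrist',P,o).round())
save('wrist','w2',im)
```

```text
t 2.65 pos [ 557.1 -191.9   76.8] rpy [180.   -0.  -26.7] F [-0.7 -0.7  0.3] w 70.3 ff 0.0
units x -0.01 y -0.06 z 2.51 tw 0.06
[[312. 190.]
 [312. 244.]]
```

View pics/w2.png

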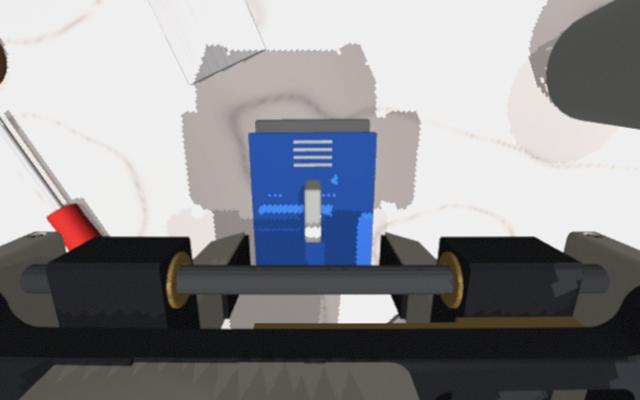

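The rib runs from (313,190) to (313,241) and was predicted at 190–244, so the gripper is aligned. Next I descend and grip.

>>> {"op": "arm_command", "data": {
  "gripper": [70,70,70,5,5],
  "dp": [
    [0,-0.05,1],
    [0,0,1],
    [0,0,0.5],
    [0,0,0],
    [0,0,0]
  ],
  "twist": [0,0,0,0,0]
}}

```text
time: 3.32
tool_pos: [558.9, -190.2, 16.0]
tcp_rot: [3.141, -0.002, -0.465]
contact_force: [-0.1, -1.3, -0.3]
grip_width: 54.2
finger_force: 0.0
```

>>> {"op": "arm_command", "data": {
  "gripper": [5,5,5,5,5],
  "dp": [
    [0,0,0],
    [0,0,0],
    [0,0,0],
    [0,0,0],
    [0,0,-0.3]
  ],
  "twist": [0,0,0,0,0]
}}

```text
time: 3.95
tool_pos: [557.7, -189.4, 22.0]
tcp_rot: [3.142, 0.002, -0.465]
contact_force: [0.1, -0.3, -0.8]
grip_width: 11.6
finger_force: 30.0
```

>>> {"op": "arm_command", "data": {
  "gripper": [5,5,5,5,5],
  "dp": [
    [0,0,-0.7],
    [0,0,-1],
    [0,0,-1],
    [-0.7,-0.6,-1],
    [-0.9,-0.8,-1]
  ],
  "twist": [0,0,0,-0.5,-0.5]
}}

```text
time: 4.58
tool_pos: [537.0, -140.9, 141.9]
tcp_rot: [3.142, -0.002, -0.377]
contact_force: [0.3, 0.4, -1.6]
grip_width: 11.3
finger_force: 30.0
```

>>> {"op": "arm_command", "data": {
  "gripper": [5,5,5,5,5],
  "dp": [
    [-0.9,-0.9,-1],
    [-0.8,-0.9,-0.8],
    [-0.75,-0.95,0],
    [-0.7,-1,0],
    [-0.6,-1,0]
  ],
  "twist": [-1,-1,-1,-1,-0.5]
}}

```text
time: 5.2
tool_pos: [468.9, -4.2, 186.2]
tcp_rot: [3.141, -0.002, 0.017]
contact_force: [0.8, -0.1, -1.0]
grip_width: 11.4
finger_force: 30.0
```

```bash
python3 -c "
from h import *
go(382,211,3.6,180)"
```

```text
t 5.2 pos [468.9  -4.2 186.2] rpy [ 1.8e+02 -1.0e-01  1.0e+00] F [ 0.8 -0.1 -1. ] w 11.4 ff 30.0
units x -3.33 y -8.67 z 0.25 tw -0.53
```

>>> {"op": "arm_command", "data": {
  "gripper": [5,5,5,5,5],
  "dp": [
    [-0.7,-1,0],
    [-0.7,-1,0],
    [-0.7,-1,0],
    [-0.6,-1,0],
    [-0.5,-1,0]
  ],
  "twist": [-0.5,0,0,0,0]
}}

```text
time: 5.82
tool_pos: [382.6, 116.5, 186.1]
tcp_rot: [-3.142, -0.002, 0.059]
contact_force: [0.8, 0.9, -2.2]
grip_width: 11.1
finger_force: 30.0
```

>>> {"op": "arm_command", "data": {
  "gripper": [5,5,5,5,5],
  "dp": [
    [0,-1,0],
    [0,-1,0],
    [0,-1,0],
    [0,-0.2,0],
    [0,0,0]
  ],
  "twist": [0,0,0,0,0]
}}

```text
time: 6.45
tool_pos: [378.5, 195.5, 185.4]
tcp_rot: [3.141, -0.001, 0.059]
contact_force: [0.3, -0.9, -1.7]
grip_width: 11.0
finger_force: 30.0
```

Run:
```python
from h import *
go(382,211,3.6,180)
o=get_obs();save('wrist','w3')
# predicted pump near edge & lid flange
print(proj('wrist',[[429.2,297.9,130],[436.6,124.4,130],[602,241.8,130],[605,209,130]],o).round())
```

```text
t 6.45 pos [378.5 195.5 185.4] rpy [180.   -0.    3.4] F [ 0.3 -0.9 -1.7] w 11.0 ff 30.0
units x 0.18 y -0.61 z 0.22 tw -0.04
[[ 181.  134.]
 [ 416.  138.]
 [ 261. -148.]
 [ 315. -150.]]
```

View pics/w3.png

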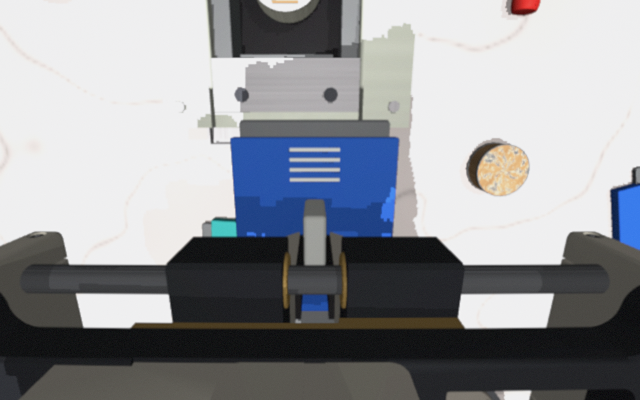

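Run:
```python
from h import *
o=get_obs()
P=onz('wrist',[[212,57],[361,57],[241,95],[331,95],[212,114],[183,107],[394,106]],130,o);print(P.round(1))
fz=185.4-15+4
print(onz('wrist',[[241,121],[389,121]],fz,o).round(1))
im=cv2.imread('pics/w3.png');c=cv2.resize(im[0:150,170:420],None,fx=3,fy=3,interpolation=cv2.INTER_CUBIC);cv2.imwrite('pics/c3.png',c)
```

```text
[[483.6 273.  130. ]
 [489.4 169.8 130. ]
 [459.4 252.8 130. ]
 [463.1 188.7 130. ]
 [445.2 273.8 130. ]
 [448.9 294.7 130. ]
 [458.3 142.9 130. ]]
[[442.7 242.9 174.4]
 [447.7 155.5 174.4]]
```

View pics/c3.png

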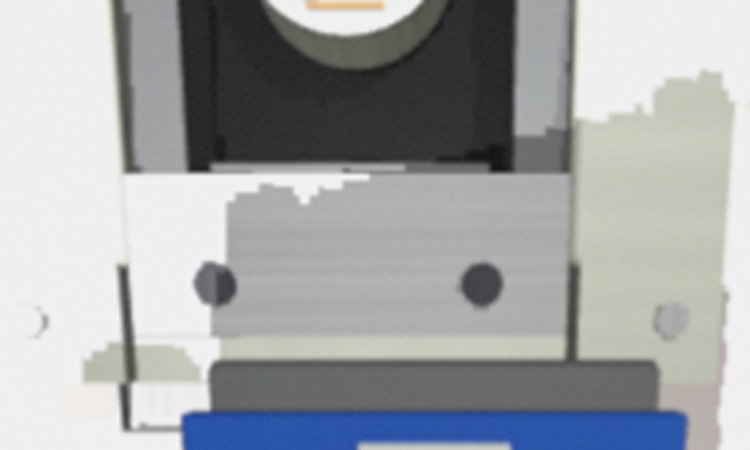

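The crop shows the ledge edge at row 57, columns 212–361, mid-point (486,221) with yaw about 3.4°. The pump's near edge is at about x 438. I'll put the flange over the near pump edge and lower it to tilt the lid in the grip.

>>> {"op": "arm_command", "data": {
  "gripper": [5,5,5,5,5],
  "dp": [
    [0.3,-0.75,0.5],
    [0,0,0.8],
    [0,0,0],
    [0,0,0.08],
    [0,0,0.08]
  ],
  "twist": [0,0,0,0,0]
}}

```text
time: 7.12
tool_pos: [385.4, 214.6, 149.0]
tcp_rot: [-3.141, -0.001, 0.058]
contact_force: [0.1, -0.0, -1.4]
grip_width: 11.4
finger_force: 30.0
```

>>> {"op": "arm_command", "data": {
  "gripper": [5,5,5,5,5],
  "dp": [
    [0,0,0.06],
    [0,0,0.06],
    [0,0,0.06],
    [0,0,0.06],
    [0,0,0]
  ],
  "twist": [0,0,0,0,0]
}}

```text
time: 7.75
tool_pos: [384.9, 214.8, 142.5]
tcp_rot: [3.142, -0.0, 0.059]
contact_force: [-1.3, -0.1, 0.6]
grip_width: 11.7
finger_force: 30.0
```

>>> {"op": "arm_command", "data": {
  "gripper": [5,5,5,5,5],
  "dp": [
    [0,0,0.06],
    [0,0,0.06],
    [0,0,0],
    [0,0,0],
    [0,0,0]
  ],
  "twist": [0,0,0,0,0]
}}

```text
time: 8.38
tool_pos: [384.7, 214.8, 139.5]
tcp_rot: [-3.142, 0.0, 0.059]
contact_force: [-4.7, 0.7, 5.6]
grip_width: 11.4
finger_force: 30.0
```

>>> {"op": "arm_command", "data": {
  "gripper": [5,5,5,5,5],
  "dp": [
    [0,0,0.06],
    [0,0,0.06],
    [0,0,0],
    [0,0,0],
    [0,0,0]
  ],
  "twist": [0,0,0,0,0]
}}

```text
time: 9.0
tool_pos: [384.3, 214.8, 136.4]
tcp_rot: [3.141, 0.001, 0.059]
contact_force: [-5.9, 0.6, 4.6]
grip_width: 11.4
finger_force: 30.0
```

>>> {"op": "arm_command", "data": {
  "gripper": [5,5,5,5,5],
  "dp": [
    [0,0,0.06],
    [0,0,0.06],
    [0,0,0.06],
    [0,0,0],
    [0,0,0]
  ],
  "twist": [0,0,0,0,0]
}}

```text
time: 9.62
tool_pos: [383.7, 214.6, 131.7]
tcp_rot: [3.141, 0.002, 0.059]
contact_force: [-6.7, 0.1, 4.6]
grip_width: 11.2
finger_force: 30.0
```

>>> {"op": "arm_command", "data": {
  "gripper": [5,5,5,5,5],
  "dp": [
    [0,0,0.06],
    [0,0,0.06],
    [0,0,0],
    [0,0,0],
    [0,0,0]
  ],
  "twist": [0,0,0,0,0]
}}

```text
time: 10.25
tool_pos: [383.3, 214.6, 128.6]
tcp_rot: [3.141, 0.003, 0.059]
contact_force: [-7.5, -0.5, 5.8]
grip_width: 11.3
finger_force: 30.0
```

>>> {"op": "arm_command", "data": {
  "gripper": [5,5,5,5,5],
  "dp": [
    [0,0,-0.5],
    [0,0,-1],
    [0,0,-0.5],
    [0,0,0],
    [0,0,0]
  ],
  "twist": [0,0,0,0,0]
}}

```text
time: 10.88
tool_pos: [384.6, 214.6, 178.2]
tcp_rot: [3.141, 0.001, 0.059]
contact_force: [-0.0, 0.2, -1.7]
grip_width: 11.3
finger_force: 30.0
```

Run:
```python
from h import *
go(386,214,3.5,180)
o=get_obs();w=save('wrist','w4')
s=save('side','s4')
for th in (0,.1,.2,.3):
    # pivot at grasp point, lid frame pts relative to pivot: flange top edge x=67,z=-30(top of flange), y +-45
    w=o['tcp_rot'][2];R=Ro.from_euler('z',w)*Ro.from_euler('y',-th)
    piv=np.array(o['tool_pos'])+[0,0,19]
    P=piv+R.apply([[67,45,-30],[67,-45,-30],[57,50,-25],[57,-50,-25]])
    Q=piv+R.apply([[67,-45,-30],[-60,-50,-25],[-60,50,-25],[57,50,-25]])
    print(th,proj('wrist',P,o).round().tolist(),proj('side',Q).round().tolist())
a=cv2.imread('pics/w4.png')[40:280,160:480];b=cv2.imread('pics/s4.png')[150:350,180:420]
c=np.zeros((480,760,3),np.uint8);c[:360,:400]=cv2.resize(a,(400,360))[:,:];c[:300,400:760]=cv2.resize(b,(360,300));cv2.imwrite('pics/c4.png',c)
```

```text
t 10.88 pos [384.6 214.6 178.2] rpy [1.8e+02 1.0e-01 3.4e+00] F [-0.   0.2 -1.7] w 11.3 ff 30.0
units x 0.06 y 0.03 z -0.07 tw -0.03
0 [[239.0, 121.0], [391.0, 121.0], [230.0, 138.0], [401.0, 138.0]] [[283.0, 241.0], [323.0, 262.0], [300.0, 290.0], [263.0, 267.0]]
0.1 [[236.0, 116.0], [394.0, 116.0], [227.0, 135.0], [404.0, 135.0]] [[282.0, 239.0], [322.0, 263.0], [299.0, 291.0], [262.0, 265.0]]
0.2 [[233.0, 112.0], [398.0, 112.0], [224.0, 133.0], [407.0, 133.0]] [[281.0, 237.0], [321.0, 263.0], [298.0, 291.0], [262.0, 264.0]]
0.3 [[229.0, 110.0], [401.0, 110.0], [220.0, 132.0], [410.0, 131.0]] [[281.0, 235.0], [320.0, 263.0], [297.0, 292.0], [261.0, 262.0]]
```

View pics/c4.png

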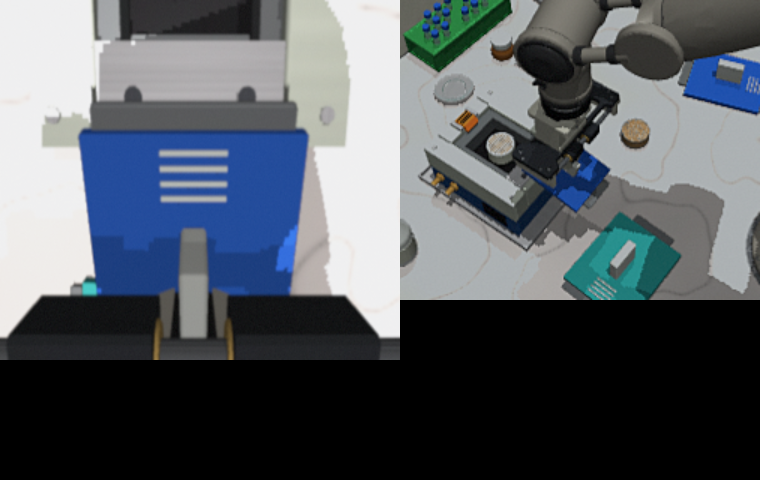

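```bash
cat > fit.py <<'E'
from h import *
from scipy.optimize import least_squares
def lidfit(im,o,rows):
    # rows: image rows where flange is seen just below its far edge, and plate's; corner cols found by user
    pass
def fit(px,o):
    px=np.array(px,float);w=o['tcp_rot'][2];piv=np.array(o['tool_pos'])+[0,0,19]
    def P(v):
        R=Ro.from_euler('z',w)*Ro.from_euler('y',-v[0])
        return piv+Ro.from_euler('z',w).apply([v[1],v[3],v[2]])+R.apply([[67,45,-30],[67,-45,-30],[57,50,-25],[57,-50,-25],[-70+70+20,6,11],[20,-6,11]])
    r=least_squares(lambda v:np.r_[(proj('wrist',P(v)[:len(px)],o)-px).ravel(),v[2]*.3,v[1]*.1],[.2,0,0,0])
    return r.x.round(3),r.fun.round(1)
E
python3 - <<'E'
from fit import *
im=cv2.imread('pics/w4.png')
hsv=cv2.cvtColor(im,cv2.COLOR_BGR2HSV)
m=cv2.inRange(hsv,(105,120,60),(125,255,255))
for r in range(122,136,2):
    x=np.where(m[r,180:450])[0]+180
    print(r,(x.min(),x.max()) if len(x) else None)
g=cv2.cvtColor(im,cv2.COLOR_BGR2GRAY)
for r in (108,112,116,120): print(r,g[r,222:242].tolist(),g[r,388:408].tolist())
print(g[98:130,316].tolist())
print(g[185:200,316].tolist(),g[196,296:332].tolist())
E
```

```text
122 None
124 None
126 (np.int64(228), np.int64(401))
128 (np.int64(225), np.int64(404))
130 (np.int64(224), np.int64(405))
132 (np.int64(224), np.int64(405))
134 (np.int64(224), np.int64(405))
108 [239, 239, 240, 238, 239, 240, 239, 239, 240, 240, 224, 150, 95, 81, 85, 93, 102, 95, 91, 91] [80, 82, 88, 95, 96, 95, 99, 116, 146, 177, 189, 192, 191, 191, 191, 190, 191, 191, 189, 190]
112 [239, 239, 240, 240, 240, 240, 240, 240, 236, 201, 125, 87, 90, 90, 91, 92, 93, 93, 91, 91] [92, 91, 91, 89, 93, 91, 92, 88, 90, 116, 158, 187, 192, 190, 192, 191, 190, 191, 189, 190]
116 [198, 199, 198, 208, 233, 239, 239, 241, 239, 224, 146, 94, 87, 89, 90, 89, 89, 91, 90, 89] [88, 89, 89, 89, 89, 91, 88, 88, 95, 131, 173, 190, 192, 192, 192, 192, 192, 191, 191, 191]
120 [187, 187, 188, 188, 187, 187, 188, 186, 201, 224, 175, 110, 91, 89, 91, 89, 90, 89, 90, 91] [88, 89, 89, 89, 88, 90, 87, 91, 108, 149, 184, 191, 191, 190, 190, 191, 190, 190, 190, 189]
[175, 172, 173, 176, 178, 179, 178, 175, 158, 121, 92, 92, 99, 99, 92, 89, 89, 90, 90, 89, 90, 89, 90, 90, 90, 90, 89, 88, 75, 57, 54, 65]
[71, 73, 74, 75, 72, 72, 78, 103, 119, 122, 122, 123, 121, 123, 124] [74, 73, 73, 74, 74, 74, 68, 65, 78, 102, 114, 118, 121, 122, 121, 121, 122, 121, 123, 123, 123, 121, 121, 122, 123, 122, 120, 116, 105, 83, 74, 74, 73, 75, 72, 71]
```

Run:
```python
from fit import *
o=get_obs()
print(fit([[231.7,107],[398,107],[223.5,126],[405.9,126]],o))
print(fit([[231.7,107],[398,107],[223.5,126],[405.9,126],[304.5,192.5],[324.7,192.5]],o))
```

```text
(array([0.184, 3.443, 0.121, 0.275]), array([ 0.6, -0.6, -0.8, -0.7, -0.4,  0.8,  0.6,  0.6,  0. ,  0.3]))
(array([-0.204, 14.686, 19.869,  0.344]), array([ 3.2,  0.7, -3.7,  0.6,  0.3, -2. , -0.4, -2.1, -3.2,  1.1,  3.6,
        1.1,  6. ,  1.5]))
```

```bash
sed -i 's/\[-70+70+20,6,11\],\[20,-6,11\]/[20,6,-25],[20,-6,-25]/' fit.py
python3 - <<'E'
from fit import *
o=get_obs()
r=fit([[231.7,107],[398,107],[223.5,126],[405.9,126],[304.5,192],[324.7,192]],o);print(r)
th,dx,dz,dy=r[0];w=o['tcp_rot'][2]
t=Ro.from_euler('y',-th).apply([-74,0,-32])+[dx,dy,dz+19];print('tongue rel TCP (tool-yaw frame)',t.round(1))
E
```

```text
(array([0.106, 4.653, 5.462, 0.311]), array([ 0.7,  0. , -1. , -0.1, -0.8,  0.9,  0.8,  0.8, -0. , -0.9,  0.3,
       -0.9,  1.6,  0.5]))
tongue rel TCP (tool-yaw frame) [-65.5   0.3 -15.2]
```

Tilt is about 0.2–0.27 rad: widths grew about 10–12%, and the contact kinematics agree. Now I move over the pump and touch the ledge top gently with the tongue tip, to get its height relative to the pump.

>>> {"op": "arm_command", "data": {
  "gripper": [5,5,5,5,5],
  "dp": [
    [1,-0.05,-0.2],
    [1,0,0],
    [1,0,0],
    [1,0,0],
    [1,0,0]
  ],
  "twist": [0,0,0,0,0]
}}

```text
time: 11.6
tool_pos: [510.1, 223.3, 183.0]
tcp_rot: [3.141, 0.001, 0.059]
contact_force: [-0.1, 0.8, -1.1]
grip_width: 11.6
finger_force: 30.0
```

>>> {"op": "arm_command", "data": {
  "gripper": [5,5,5,5,5],
  "dp": [
    [0.9,0,0.2],
    [0,0,0.2],
    [0,0,0.2],
    [0,0,0],
    [0,0,0]
  ],
  "twist": [0,0,0,0,0]
}}

```text
time: 12.22
tool_pos: [531.7, 224.8, 169.2]
tcp_rot: [3.142, -0.0, 0.059]
contact_force: [0.1, -0.3, -1.1]
grip_width: 11.2
finger_force: 30.0
```

Run:
```python
from h import *
go(533,224.6,3.4)
s=save('side','s5');t=save('top','t5')
c=np.zeros((480,800,3),np.uint8)
c[:480,:400]=cv2.resize(cv2.imread('pics/s5.png')[180:300,200:300],(400,480),interpolation=cv2.INTER_CUBIC)
c[:480,400:]=cv2.resize(cv2.imread('pics/t5.png')[140:260,200:300],(400,480),interpolation=cv2.INTER_CUBIC)
cv2.imwrite('pics/c5.png',c)
```

```text
t 12.22 pos [531.7 224.8 169.2] rpy [180.   -0.    3.4] F [ 0.1 -0.3 -1.1] w 11.2 ff 30.0
units x 0.05 y 0.01 z None tw -0.0
```

View pics/c5.png

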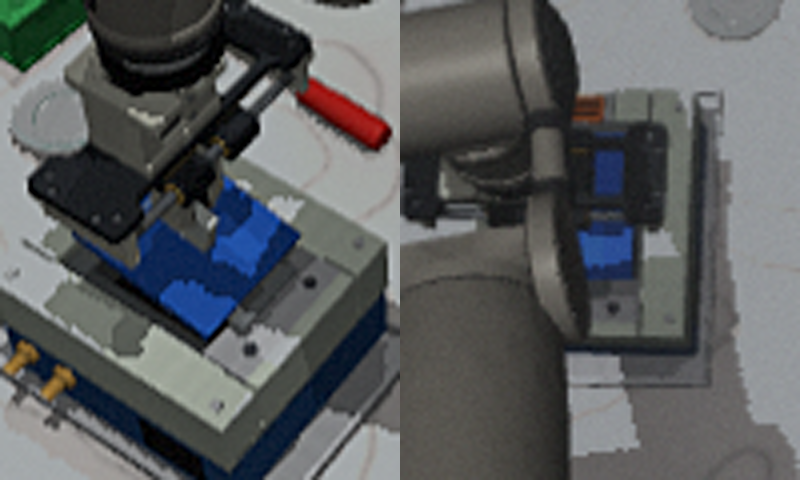

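The side crop shows the lid tilted with its tongue (235,335) hovering over the steel ledge. I'll feel downward.

>>> {"op": "arm_command", "data": {
  "gripper": [5,5,5,5,5],
  "dp": [
    [0,0,0.08],
    [0,0,0.08],
    [0,0,0.08],
    [0,0,0],
    [0,0,0]
  ],
  "twist": [0,0,0,0,0]
}}

```text
time: 12.95
tool_pos: [532.1, 224.7, 162.9]
tcp_rot: [3.142, -0.0, 0.059]
contact_force: [0.6, 0.4, -1.1]
grip_width: 11.3
finger_force: 30.0
```

>>> {"op": "arm_command", "data": {
  "gripper": [5,5,5,5,5],
  "dp": [
    [0,0,0.04],
    [0,0,0.04],
    [0,0,0.04],
    [0,0,0],
    [0,0,0]
  ],
  "twist": [0,0,0,0,0]
}}

```text
time: 13.58
tool_pos: [532.1, 224.7, 159.9]
tcp_rot: [3.142, -0.0, 0.059]
contact_force: [-0.4, 0.8, -1.3]
grip_width: 11.4
finger_force: 30.0
```

>>> {"op": "arm_command", "data": {
  "gripper": [5,5,5,5,5],
  "dp": [
    [0,0,0.04],
    [0,0,0.04],
    [0,0,0.04],
    [0,0,0],
    [0,0,0]
  ],
  "twist": [0,0,0,0,0]
}}

```text
time: 14.2
tool_pos: [532.7, 224.8, 157.4]
tcp_rot: [-3.141, -0.002, 0.059]
contact_force: [3.4, 0.2, 3.4]
grip_width: 11.5
finger_force: 30.0
```

>>> {"op": "arm_command", "data": {
  "gripper": [5,5,5,5,5],
  "dp": [
    [0,0,0.03],
    [0,0,0.03],
    [0,0,0],
    [0,0,0],
    [0,0,0]
  ],
  "twist": [0,0,0,0,0]
}}

```text
time: 14.82
tool_pos: [532.7, 224.8, 155.9]
tcp_rot: [-3.141, -0.002, 0.059]
contact_force: [3.6, 0.7, 5.9]
grip_width: 11.5
finger_force: 30.0
```

>>> {"op": "arm_command", "data": {
  "gripper": [5,5,5,5,5],
  "dp": [
    [0,0,-0.04],
    [0,0,0],
    [0,0,0],
    [0,0,0],
    [0,0,0]
  ],
  "twist": [0,0,0,0,0]
}}

```text
time: 15.45
tool_pos: [532.0, 224.7, 156.3]
tcp_rot: [3.142, 0.0, 0.059]
contact_force: [3.1, 0.5, 3.3]
grip_width: 11.6
finger_force: 30.0
```

>>> {"op": "arm_command", "data": {
  "gripper": [5,5,5,5,5],
  "dp": [
    [0,0,-0.04],
    [0,0,0],
    [0,0,0],
    [0,0,0],
    [0,0,0]
  ],
  "twist": [0,0,0,0,0]
}}

```text
time: 16.08
tool_pos: [531.6, 224.6, 157.0]
tcp_rot: [3.141, 0.001, 0.059]
contact_force: [0.6, -0.1, 2.2]
grip_width: 11.3
finger_force: 30.0
```

>>> {"op": "arm_command", "data": {
  "gripper": [5,5,5,5,5],
  "dp": [
    [0,0,-0.2],
    [0,0,0],
    [0.6,0,0],
    [0.5,0,0],
    [0,0,0]
  ],
  "twist": [0,0,0,0,0]
}}

```text
time: 16.7
tool_pos: [560.1, 226.1, 162.0]
tcp_rot: [3.141, 0.0, 0.058]
contact_force: [0.2, 0.1, -0.8]
grip_width: 10.9
finger_force: 30.0
```

>>> {"op": "arm_command", "data": {
  "gripper": [5,5,5,5,5],
  "dp": [
    [0,0,0.31],
    [0,0,0],
    [-0.1,0,0],
    [-0.1,0,0],
    [0,0,0]
  ],
  "twist": [0,0,0,0,0]
}}

```text
time: 17.32
tool_pos: [554.3, 226.1, 154.9]
tcp_rot: [3.142, -0.0, 0.059]
contact_force: [0.1, -0.3, -3.1]
grip_width: 11.4
finger_force: 30.0
```

>>> {"op": "arm_command", "data": {
  "gripper": [5,5,5,5,5],
  "dp": [
    [-0.06,0,0],
    [-0.06,0,0],
    [0,0,0],
    [0,0,0],
    [0,0,0]
  ],
  "twist": [0,0,0,0,0]
}}

```text
time: 17.95
tool_pos: [551.6, 225.8, 154.6]
tcp_rot: [3.141, -0.0, 0.059]
contact_force: [-0.3, 0.3, -0.9]
grip_width: 11.4
finger_force: 30.0
```

>>> {"op": "arm_command", "data": {
  "gripper": [5,5,5,5,5],
  "dp": [
    [-0.06,0,0],
    [-0.06,0,0],
    [0,0,0],
    [0,0,0],
    [0,0,0]
  ],
  "twist": [0,0,0,0,0]
}}

```text
time: 18.58
tool_pos: [549.0, 225.7, 154.9]
tcp_rot: [-3.142, -0.001, 0.059]
contact_force: [3.4, 0.2, 0.3]
grip_width: 11.8
finger_force: 30.0
```

>>> {"op": "arm_command", "data": {
  "gripper": [5,5,5,5,5],
  "dp": [
    [-0.06,0,0],
    [0,0,0],
    [0,0,0],
    [0,0,0],
    [0,0,0]
  ],
  "twist": [0,0,0,0,0]
}}

```text
time: 19.2
tool_pos: [548.1, 225.7, 155.3]
tcp_rot: [-3.141, -0.003, 0.059]
contact_force: [5.6, 0.6, 2.4]
grip_width: 11.4
finger_force: 30.0
```

>>> {"op": "arm_command", "data": {
  "gripper": [5,5,5,5,5],
  "dp": [
    [0.2,0,0],
    [0,0,0.13],
    [0,0,0.12],
    [0,0,0],
    [0,0,0]
  ],
  "twist": [0,0,0,0,0]
}}

```text
time: 19.82
tool_pos: [551.9, 225.9, 148.3]
tcp_rot: [3.141, 0.0, 0.059]
contact_force: [0.3, -0.1, -1.2]
grip_width: 11.6
finger_force: 30.0
```

>>> {"op": "arm_command", "data": {
  "gripper": [5,5,5,5,5],
  "dp": [
    [-0.06,0,0.01],
    [-0.06,0,0.01],
    [-0.06,0,0.02],
    [0,0,0],
    [0,0,0]
  ],
  "twist": [0,0,0,0,0]
}}

```text
time: 20.45
tool_pos: [547.6, 225.6, 147.4]
tcp_rot: [3.142, -0.0, 0.059]
contact_force: [0.1, 0.5, -1.7]
grip_width: 11.5
finger_force: 30.0
```

>>> {"op": "arm_command", "data": {
  "gripper": [5,5,5,5,5],
  "dp": [
    [-0.06,0,0.014],
    [-0.06,0,0.014],
    [0,0,0],
    [0,0,0],
    [0,0,0]
  ],
  "twist": [0,0,0,0,0]
}}

```text
time: 21.08
tool_pos: [544.6, 225.4, 146.7]
tcp_rot: [3.142, -0.0, 0.059]
contact_force: [0.7, 0.6, -2.0]
grip_width: 11.5
finger_force: 30.0
```

>>> {"op": "arm_command", "data": {
  "gripper": [5,5,5,5,5],
  "dp": [
    [-0.06,0,0.014],
    [-0.06,0,0.014],
    [0,0,0],
    [0,0,0],
    [0,0,0]
  ],
  "twist": [0,0,0,0,0]
}}

```text
time: 21.7
tool_pos: [541.6, 225.2, 146.0]
tcp_rot: [3.142, -0.0, 0.059]
contact_force: [-0.3, -0.0, -1.1]
grip_width: 11.3
finger_force: 30.0
```

>>> {"op": "arm_command", "data": {
  "gripper": [5,5,5,5,5],
  "dp": [
    [-0.06,0,0.014],
    [-0.06,0,0.014],
    [0,0,0],
    [0,0,0],
    [0,0,0]
  ],
  "twist": [0,0,0,0,0]
}}

```text
time: 22.32
tool_pos: [538.6, 225.1, 145.3]
tcp_rot: [3.142, -0.0, 0.059]
contact_force: [0.5, -0.8, -1.3]
grip_width: 11.1
finger_force: 30.0
```

Tongue is about 11 mm in with no load. I'll swing down gradually.

>>> {"op": "arm_command", "data": {
  "gripper": [5,5,5,5,5],
  "dp": [
    [0,0,0.04],
    [0,0,0.04],
    [0.03,0,0.04],
    [0,0,0],
    [0,0,0]
  ],
  "twist": [0,0,0,0,0]
}}

```text
time: 22.95
tool_pos: [539.8, 225.2, 142.8]
tcp_rot: [-3.141, -0.001, 0.059]
contact_force: [1.3, -0.1, 4.2]
grip_width: 11.4
finger_force: 30.0
```

>>> {"op": "arm_command", "data": {
  "gripper": [5,5,5,5,5],
  "dp": [
    [0.03,0,0.04],
    [0.03,0,0.04],
    [0.03,0,0.04],
    [0,0,0],
    [0,0,0]
  ],
  "twist": [0,0,0,0,0]
}}

```text
time: 23.58
tool_pos: [542.5, 225.3, 139.8]
tcp_rot: [-3.141, -0.002, 0.059]
contact_force: [3.9, -0.2, 3.8]
grip_width: 11.1
finger_force: 30.0
```

>>> {"op": "arm_command", "data": {
  "gripper": [5,5,5,5,5],
  "dp": [
    [0.03,0,0.04],
    [0.03,0,0.04],
    [0,0,0],
    [0,0,0],
    [0,0,0]
  ],
  "twist": [0,0,0,0,0]
}}

```text
time: 24.2
tool_pos: [543.7, 225.4, 138.3]
tcp_rot: [-3.141, -0.002, 0.059]
contact_force: [1.2, -0.6, 8.2]
grip_width: 11.4
finger_force: 30.0
```

>>> {"op": "arm_command", "data": {
  "gripper": [5,5,5,5,5],
  "dp": [
    [0.03,0,0.04],
    [0.02,0,0.03],
    [0,0,0],
    [0,0,0],
    [0,0,0]
  ],
  "twist": [0,0,0,0,0]
}}

```text
time: 24.82
tool_pos: [544.8, 225.5, 137.1]
tcp_rot: [-3.141, -0.002, 0.059]
contact_force: [-0.1, -1.0, 11.7]
grip_width: 11.7
finger_force: 30.0
```

Run:
```python
from h import *
go(547,225)
s=save('side','s6');w=save('wrist','w6')
c=np.zeros((480,800,3),np.uint8)
c[:480,:400]=cv2.resize(cv2.imread('pics/s6.png')[180:300,200:300],(400,480),interpolation=cv2.INTER_CUBIC)
c[:320,400:]=cv2.resize(cv2.imread('pics/w6.png')[0:280,145:495],(400,320))
cv2.imwrite('pics/c6.png',c)
```

```text
t 24.82 pos [544.8 225.5 137.1] rpy [-1.8e+02 -1.0e-01  3.4e+00] F [-0.1 -1.  11.7] w 11.7 ff 30.0
units x 0.09 y 0.03 z None tw None
```

View pics/c6.png

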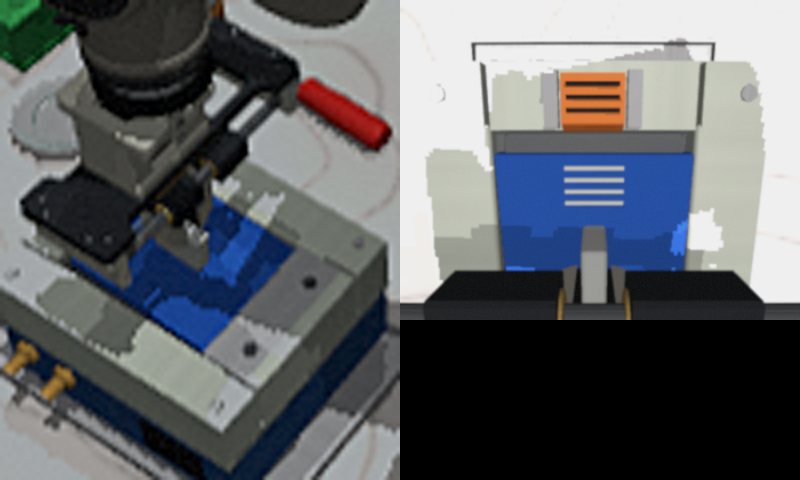

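The tongue is under the ledge, the lid lies between the side walls, and the flange is at the catch (wrist crop 593,130). I'll release and press on the thumb pad with the fingers closed.

>>> {"op": "arm_command", "data": {
  "gripper": [40,40,40,40,40],
  "dp": [
    [0,0,0],
    [0,0,0],
    [0,0,-0.4],
    [0.5,0,-0.4],
    [1,0,0]
  ],
  "twist": [0,0,0,0,0]
}}

```text
time: 25.55
tool_pos: [582.2, 227.9, 157.2]
tcp_rot: [-3.141, -0.002, 0.059]
contact_force: [0.3, 0.4, 0.8]
grip_width: 40.4
finger_force: 0.0
```

Run:
```python
from h import *
go(587.5,227.5)
o=get_obs();w=save('wrist','w7')
cv2.imwrite('pics/c7.png',cv2.imread('pics/w7.png')[0:400,100:540])
```

```text
t 25.55 pos [582.2 227.9 157.2] rpy [-1.8e+02 -1.0e-01  3.4e+00] F [0.3 0.4 0.8] w 40.4 ff 0.0
units x 0.21 y 0.03 z None tw None
```

View pics/c7.png

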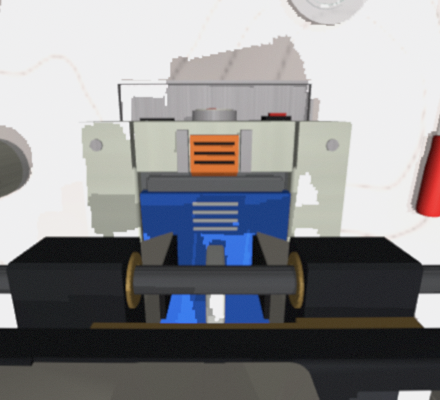

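>>> {"op": "arm_command", "data": {
  "gripper": [40,0,0,0,0],
  "dp": [
    [0.22,0,0],
    [0,0,0],
    [0,0,0],
    [0,0,0.3],
    [0,0,0.3]
  ],
  "twist": [0,0,0,0,0]
}}

```text
time: 26.22
tool_pos: [586.9, 227.9, 140.0]
tcp_rot: [3.141, 0.0, 0.059]
contact_force: [-1.3, -0.9, -0.9]
grip_width: 4.6
finger_force: 0.0
```

>>> {"op": "arm_command", "data": {
  "gripper": [0,0,0,0,0],
  "dp": [
    [0,0,0.08],
    [0,0,0.08],
    [0,0,0.08],
    [0,0,0],
    [0,0,0]
  ],
  "twist": [0,0,0,0,0]
}}

```text
time: 26.85
tool_pos: [587.3, 227.9, 134.7]
tcp_rot: [3.142, -0.0, 0.059]
contact_force: [-0.1, 1.0, 0.4]
grip_width: 0.4
finger_force: 0.0
```

>>> {"op": "arm_command", "data": {
  "gripper": [0,0,0,0,0],
  "dp": [
    [0,0,0.05],
    [0,0,0.05],
    [0,0,0],
    [0,0,0],
    [0,0,0]
  ],
  "twist": [0,0,0,0,0]
}}

```text
time: 27.48
tool_pos: [587.2, 227.9, 132.1]
tcp_rot: [3.142, -0.0, 0.059]
contact_force: [1.1, 0.3, 0.4]
grip_width: 0.4
finger_force: 0.0
```

>>> {"op": "arm_command", "data": {
  "gripper": [0,0,0,0,0],
  "dp": [
    [0,0,0.05],
    [0,0,0.05],
    [0,0,0],
    [0,0,0],
    [0,0,0]
  ],
  "twist": [0,0,0,0,0]
}}

```text
time: 28.1
tool_pos: [587.3, 227.9, 129.6]
tcp_rot: [3.142, -0.0, 0.059]
contact_force: [-0.5, -0.5, -0.2]
grip_width: 0.0
finger_force: 0.0
```

>>> {"op": "arm_command", "data": {
  "gripper": [0,0,0,0,0],
  "dp": [
    [0,0,0.04],
    [0,0,0.04],
    [0,0,0],
    [0,0,0],
    [0,0,0]
  ],
  "twist": [0,0,0,0,0]
}}

```text
time: 28.72
tool_pos: [587.2, 227.9, 127.6]
tcp_rot: [3.142, -0.0, 0.059]
contact_force: [0.4, 0.1, -0.1]
grip_width: 0.2
finger_force: 0.0
```

>>> {"op": "arm_command", "data": {
  "gripper": [0,0,0,0,0],
  "dp": [
    [0,0,0.04],
    [0,0,0.04],
    [0,0,0],
    [0,0,0],
    [0,0,0]
  ],
  "twist": [0,0,0,0,0]
}}

```text
time: 29.35
tool_pos: [587.2, 227.9, 125.5]
tcp_rot: [3.142, -0.0, 0.059]
contact_force: [0.2, -0.5, -0.3]
grip_width: 0.3
finger_force: 0.0
```

Run:
```python
from h import *
import copy
im=cv2.imread('pics/w7.png');o=get_obs();o=copy.deepcopy(o)
o['tool_pos']=np.array([582.2,227.9,157.2]);o['tcp_rot']=np.array([-3.141,-0.002,.059])
hsv=cv2.cvtColor(im,cv2.COLOR_BGR2HSV);m=cv2.inRange(hsv,(105,120,60),(125,255,255))
for r in (190,193,196,200,210,220,230):
    x=np.where(m[r,200:430])[0]+200
    if len(x):print(r,x.min(),x.max())
def zfor(pl,pr,W):
    for z in np.arange(110,150,1.):
        P=onz('wrist',[pl,pr],z,o)
        if np.linalg.norm(P[0]-P[1])<W: return z,P.round(1).tolist()
print('pump far edge',zfor([182,122],[450.5,122],180))
g=cv2.cvtColor(im,cv2.COLOR_BGR2GRAY)
print(g[178:186,236:256].tolist()[4],g[182,376:396].tolist())
print('col316',g[160:200,316].tolist())
o2=get_obs();w=save('wrist','w8')
hsv=cv2.cvtColor(w,cv2.COLOR_RGB2HSV)
mo=cv2.inRange(hsv,(5,150,120),(18,255,255));mb=cv2.inRange(hsv,(105,120,60),(125,255,255))
ys,xs=np.where(mo[:220]);print('orange',xs.min(),xs.max(),ys.min(),ys.max())
ys,xs=np.where(mb[:235,200:450]);print('blue',xs.min()+200,xs.max()+200,ys.min(),ys.max())
g=cv2.cvtColor(w,cv2.COLOR_RGB2GRAY);print(g[100:240:2,316].tolist())
```

```text
190 243 386
193 240 389
196 240 389
200 240 389
210 241 388
220 242 387
230 243 386
pump far edge (np.float64(122.0), [[642.8, 320.7, 122.0], [653.3, 141.5, 122.0]])
[159, 132, 96, 84, 87, 94, 97, 100, 99, 97, 84, 88, 91, 93, 94, 93, 95, 95, 94, 95] [94, 94, 93, 94, 95, 94, 95, 93, 83, 78, 79, 78, 80, 78, 96, 125, 153, 173, 185, 191]
col316 [104, 54, 31, 55, 99, 130, 141, 142, 141, 142, 140, 132, 110, 87, 81, 76, 78, 85, 97, 99, 97, 93, 94, 95, 95, 94, 92, 94, 96, 95, 90, 71, 51, 59, 68, 68, 62, 61, 62, 63]
orange 285 631 3 193
blue 227 401 211 234
[171, 170, 171, 171, 170, 171, 168, 173, 172, 165, 165, 166, 164, 164, 126, 103, 183, 199, 200, 199, 197, 198, 198, 163, 122, 141, 142, 135, 57, 37, 102, 139, 141, 103, 27, 65, 128, 139, 132, 50, 38, 120, 139, 136, 136, 124, 85, 74, 85, 101, 78, 75, 74, 75, 75, 76, 60, 42, 58, 61, 60, 61, 75, 141, 137, 70, 61, 51, 39, 32]
```

Run:
```python
from h import *
import copy
o=copy.deepcopy(get_obs());print(o['time'],o['tool_pos'],o['contact_force'])
def zf(pl,pr,W,o):
    for z in np.arange(100,150,.2):
        P=onz('wrist',[pl,pr],z,o)
        if np.linalg.norm(P[0]-P[1])<W: return round(z,1),P.mean(0).round(1).tolist()
w=cv2.imread('pics/w8.png') if 0 else cv2.imread('pics/w8.png')
hsv=cv2.cvtColor(w,cv2.COLOR_BGR2HSV);mb=cv2.inRange(hsv,(105,120,60),(125,255,255))
for r in (214,218,222,226,230,234):
    x=np.where(mb[r,180:450])[0]+180; print(r,x.min(),x.max(),zf([x.min()-.5,r],[x.max()+.5,r],100,o))
g=cv2.cvtColor(w,cv2.COLOR_BGR2GRAY)
for r in (196,204): print(g[r,215:255].tolist(),g[r,375:415].tolist())
o['tool_pos']=np.array([582.2,227.9,157.2]);o['tcp_rot']=np.array([-3.141,-0.002,.059])
for r,a,b in((196,239.5,389.5),(210,240.5,388.5),(230,242.5,386.5)):print('w7',r,zf([a,r],[b,r],100,o))
```

```text
29.4 [587.25532547 227.90410598 125.57827196] [-0.2140186   0.12334496 -0.55476955]
214 228 400 (np.float64(133.2), [602.2, 229.5, 133.2])
218 227 401 (np.float64(135.8), [600.6, 229.4, 135.8])
222 228 400 (np.float64(134.4), [597.7, 229.3, 134.4])
226 228 400 (np.float64(135.0), [595.5, 229.1, 135.0])
230 229 400 (np.float64(134.6), [592.9, 228.7, 134.6])
234 229 400 (np.float64(135.2), [590.7, 228.6, 135.2])
[187, 187, 187, 187, 189, 189, 181, 169, 154, 133, 100, 84, 83, 86, 88, 94, 94, 95, 94, 91, 79, 75, 73, 78, 82, 84, 82, 81, 83, 81, 83, 82, 84, 85, 84, 83, 84, 83, 85, 82] [83, 85, 83, 86, 84, 84, 85, 84, 85, 84, 83, 83, 84, 85, 85, 84, 94, 125, 155, 154, 147, 143, 124, 91, 77, 79, 103, 153, 198, 221, 228, 237, 238, 239, 238, 238, 238, 238, 238, 238]
[162, 155, 153, 155, 154, 154, 149, 142, 132, 118, 101, 79, 75, 76, 76, 78, 79, 80, 78, 79, 78, 77, 75, 75, 75, 74, 74, 76, 75, 75, 75, 75, 75, 75, 76, 76, 74, 75, 76, 77] [92, 92, 91, 93, 92, 91, 92, 91, 90, 91, 92, 89, 83, 81, 83, 82, 82, 85, 85, 79, 82, 99, 112, 91, 82, 89, 125, 173, 207, 227, 236, 239, 238, 238, 238, 238, 238, 239, 238, 238]
w7 196 (np.float64(134.8), [600.3, 229.4, 134.8])
w7 210 (np.float64(134.6), [590.5, 228.9, 134.6])
w7 230 (np.float64(132.4), [575.4, 228.0, 132.4])
```

Run:
```python
from h import *
import copy
o=copy.deepcopy(get_obs())
def zf(pl,pr,W,o):
    for z in np.arange(80,250,.2):
        P=onz('wrist',[pl,pr],z,o)
        if np.linalg.norm(P[0]-P[1])<W: return round(z,1),P.mean(0).round(1).tolist()
def run(f,pos,rot,rows):
    o['tool_pos']=np.array(pos);o['tcp_rot']=np.array(rot)
    w=cv2.imread(f'pics/{f}.png');hsv=cv2.cvtColor(w,cv2.COLOR_BGR2HSV);mb=cv2.inRange(hsv,(105,120,60),(125,255,255))
    for r in rows:
        x=np.where(mb[r,170:440])[0]+170
        if len(x):print(f,r,x.min(),x.max(),zf([x.min()-.5,r],[x.max()+.5,r],100,o))
run('w2',[557.1,-191.9,76.8],[3.141,0,-.466],(136,140,150,170))
run('w3',[378.5,195.5,185.4],[3.141,-.001,.059],(140,144,150,160))
run('w4',[384.6,214.6,178.2],[3.141,.001,.059],(130,134,140,150,170))
run('w6',[544.8,225.5,137.1],[-3.141,-.002,.059],(136,140,150,160,180))
```

```text
w2 136 249 375 (np.float64(80.0), [610.6, -216.7, 80.0])
w2 140 249 375 (np.float64(80.0), [608.6, -215.8, 80.0])
w2 150 250 375 (np.float64(80.0), [603.5, -213.5, 80.0])
w2 170 251 374 (np.float64(80.0), [593.4, -208.4, 80.0])
w3 140 231 398 (np.float64(176.4), [434.2, 199.2, 176.4])
w3 144 231 397 (np.float64(175.8), [431.8, 199.4, 175.8])Traceback (most recent call last):
  File "<stdin>", line 15, in <module>
  File "<stdin>", line 13, in run
  File "<stdin>", line 6, in zf
  File "h.py", line 20, in onz
    p,d=ray(n,px,obs); return p+d*((z-p[2])/d[:,2])[:,None]
        ~~~^^^^^^^^^^
  File "h.py", line 15, in ray
    c=get_calibration(n);R,p=campose(n,c,obs)
ValueError: time passes only in moves, steps and waits
```

```bash
sed -i '/^import numpy/a import functools\n_gc=get_calibration\nget_calibration=functools.lru_cache(None)(_gc)' h.py
cat > a.py <<'E'
from h import *
import copy
try: o=copy.deepcopy(get_obs())
except Exception as e: print(e); o={}
print({k:np.round(v,2) for k,v in o.items()})
def zf(pl,pr,W,o):
    for z in np.arange(60,250,.2):
        P=onz('wrist',[pl,pr],z,o)
        if np.linalg.norm(P[0]-P[1])<W: return round(z,1),P.mean(0).round(1).tolist()
def run(f,pos,rot,rows):
    o['tool_pos']=np.array(pos);o['tcp_rot']=np.array(rot)
    print(f,'TCP px',proj('wrist',[pos],o).round())
    w=cv2.imread(f'pics/{f}.png');hsv=cv2.cvtColor(w,cv2.COLOR_BGR2HSV);mb=cv2.inRange(hsv,(105,120,60),(125,255,255))
    for r in rows:
        x=np.where(mb[r,200:440])[0]+200
        if len(x):print(f,r,x.min(),x.max(),zf([x.min()-.5,r],[x.max()+.5,r],100,o))
    return w
run('w4',[384.6,214.6,178.2],[3.141,.001,.059],(134,150,170,190))
run('w6',[544.8,225.5,137.1],[-3.141,-.002,.059],(140,160,180,200))
run('w7',[582.2,227.9,157.2],[-3.141,-.002,.059],(196,210,230))
w=run('w8',[587.2,227.9,125.5],[3.142,0,.059],(216,234))
hsv=cv2.cvtColor(w,cv2.COLOR_BGR2HSV)
for r in range(240,330,6): print(r,[tuple(int(v) for v in w[r,c]) for c in (300,316,330)])
E
python3 a.py
```

```text
{'time': np.float64(29.4), 'joint_positions': array([ 0.25,  0.6 ,  1.32, -0.  ,  1.22,  1.76]), 'dq': array([ 0., -0., -0., -0.,  0.,  0.]), 'tau': array([ 0.000e+00, -5.522e+01, -2.396e+01,  2.000e-02, -9.000e-02,
       -0.000e+00]), 'tool_pos': array([587.26, 227.9 , 125.58]), 'tcp_rot': array([ 3.14, -0.  ,  0.06]), 'contact_force': array([-0.21,  0.12, -0.55]), 'moment': array([0.08, 0.03, 0.  ]), 'finger_force': np.float64(0.0), 'grip_width': np.float64(0.21)}
w4 TCP px [[315. 234.]]
w4 134 224 405 (np.float64(183.0), [444.6, 218.6, 183.0])
w4 150 226 403 (np.float64(181.4), [435.7, 218.1, 181.4])
w4 170 229 400 (np.float64(178.0), [423.8, 217.4, 178.0])
w4 190 232 397 (np.float64(174.6), [411.1, 216.6, 174.6])
w6 TCP px [[315. 234.]]
w6 140 228 401 (np.float64(134.8), [601.0, 229.3, 134.8])
w6 160 230 399 (np.float64(133.4), [589.4, 228.6, 133.4])
w6 180 231 397 (np.float64(133.2), [577.4, 228.2, 133.2])
w6 200 233 395 (np.float64(131.8), [564.6, 227.4, 131.8])
w7 TCP px [[315. 234.]]
w7 196 240 389 (np.float64(134.8), [600.3, 229.4, 134.8])
w7 210 241 388 (np.float64(134.6),
[... 228 characters left out ...]
21, 21, 18), (34, 22, 14), (18, 16, 13)]
246 [(25, 21, 22), (38, 40, 38), (20, 17, 16)]
252 [(18, 15, 15), (30, 20, 18), (21, 20, 19)]
258 [(21, 20, 18), (33, 20, 12), (17, 15, 14)]
264 [(35, 33, 32), (31, 23, 21), (34, 32, 30)]
270 [(41, 37, 35), (49, 48, 48), (40, 37, 35)]
276 [(38, 36, 35), (70, 67, 67), (43, 38, 38)]
282 [(42, 39, 37), (76, 74, 74), (42, 39, 39)]
288 [(43, 38, 37), (77, 76, 74), (40, 35, 35)]
294 [(43, 39, 38), (48, 45, 46), (41, 37, 38)]
300 [(40, 36, 36), (36, 35, 37), (42, 38, 38)]
306 [(34, 31, 31), (38, 36, 37), (42, 39, 38)]
312 [(35, 33, 30), (60, 61, 60), (34, 31, 33)]
318 [(33, 30, 30), (99, 100, 103), (35, 56, 69)]
324 [(35, 63, 76), (43, 63, 78), (34, 60, 74)]
```

```bash
cat > b.py <<'E'
from h import *
def O(p,r):return dict(tool_pos=np.array(p),tcp_rot=np.array(r))
S={'w6':O([544.8,225.5,137.1],[-3.141,-.002,.059]),'w7':O([582.2,227.9,157.2],[-3.141,-.002,.059]),'w8':O([587.2,227.9,125.5],[3.142,0,.059])}
for f in S:
    w=cv2.imread(f'pics/{f}.png');g=cv2.cvtColor(w,cv2.COLOR_BGR2GRAY).astype(int)
    hsv=cv2.cvtColor(w,cv2.COLOR_BGR2HSV)
    mb=cv2.inRange(hsv,(105,120,60),(125,255,255));mo=cv2.inRange(hsv,(5,150,120),(18,255,255))
    e=[int(np.where(mb[60:,c])[0][0]+60) for c in (285,345)]
    n,l,st,_=cv2.connectedComponentsWithStats(cv2.morphologyEx(mo,cv2.MORPH_CLOSE,np.ones((9,9))))
    k=[tuple(int(v) for v in s[:5]) for s in st[1:] if s[4]>400]
    print(f,'plate edge',e,'orange',k)
    print('  edge x at z',{z:onz('wrist',[[315,np.mean(e)-.5]],z,S[f])[0,0].round(1) for z in(122,127,132,137,142)})
    for x,y,ww,h,a in k[:1]:
        print('  orange near x',{z:onz('wrist',[[315,y+h]],z,S[f])[0,0].round(1) for z in(125,130,135,140)},'W(30mm)',{z:np.round(np.linalg.norm(np.diff(onz('wrist',[[x-.5,y+h/2],[x+ww-.5,y+h/2]],z,S[f]),axis=0)),1) for z in (125,135)})
w=cv2.imread('pics/w8.png')
print([tuple(int(v) for v in w[r,315]) for r in range(222,246,2)])
print([tuple(int(v) for v in w[234,c]) for c in range(285,345,4)])
E
python3 b.py
```

```text
w6 plate edge [134, 134] orange [(286, 64, 56, 51, 2790)]
  edge x at z {122: np.float64(604.0), 127: np.float64(604.2), 132: np.float64(604.5), 137: np.float64(604.8), 142: np.float64(605.0)}
  orange near x {125: np.float64(614.9), 130: np.float64(614.8), 135: np.float64(614.8), 140: np.float64(614.8)} W(30mm) {125: np.float64(32.5), 135: np.float64(30.9)}
w7 plate edge [192, 192] orange [(290, 136, 48, 40, 1834)]
  edge x at z {122: np.float64(600.4), 127: np.float64(601.5), 132: np.float64(602.7), 137: np.float64(603.9), 142: np.float64(605.1)}
  orange near x {125: np.float64(612.0), 130: np.float64(612.9), 135: np.float64(613.8), 140: np.float64(614.7)} W(30mm) {125: np.float64(32.4), 135: np.float64(30.9)}
w8 plate edge [213, 213] orange [(285, 148, 57, 46, 2534)]
  edge x at z {122: np.float64(599.6), 127: np.float64(601.2), 132: np.float64(602.7), 137: np.float64(604.3), 142: np.float64(605.8)}
  orange near x {125: np.float64(612.0), 130: np.float64(613.3), 135: np.float64(614.5), 140: np.float64(615.7)} W(30mm) {125: np.float64(33.2), 135: np.float64(31.4)}
[(130, 64, 29), (128, 73, 53), (140, 141, 140), (148, 141, 135), (131, 72, 45), (131, 65, 32), (109, 63, 41), (73, 74, 72), (68, 59, 54), (67, 39, 25), (64, 36, 20), (67, 62, 59)]
[(129, 62, 26), (125, 87, 69), (126, 90, 74), (121, 81, 63), (105, 76, 69), (82, 85, 87), (81, 79, 79), (102, 54, 29), (102, 51, 26), (79, 86, 89), (88, 83, 83), (114, 72, 55), (123, 84, 68), (128, 89, 74), (130, 69, 40)]
```

>>> {"op": "arm_command", "data": {
  "gripper": [0,0,0,0,0],
  "dp": [
    [0,0,0.04],
    [0,0,0],
    [0,0,0.04],
    [0,0,0],
    [0,0,0]
  ],
  "twist": [0,0,0,0,0]
}}

```text
time: 30.02
tool_pos: [587.3, 227.9, 123.6]
tcp_rot: [3.142, -0.0, 0.059]
contact_force: [0.3, -0.0, -1.0]
grip_width: 0.3
finger_force: 0.0
```

Run:
```python
from h import *
go(587,228)
w=save('wrist','w9');o=get_obs()
hsv=cv2.cvtColor(w,cv2.COLOR_RGB2HSV);mb=cv2.inRange(hsv,(105,120,60),(125,255,255))
e=[int(np.where(mb[60:,c])[0][0]+60) for c in (285,345)];print(e)
for r in (e[0]+4,e[0]+16):
    x=np.where(mb[r,180:450])[0]+180;print(r,x.min(),x.max())
```

```text
t 30.02 pos [587.3 227.9 123.6] rpy [180.   -0.    3.4] F [ 0.3 -0.  -1. ] w 0.3 ff 0.0
units x -0.01 y -0.00 z None tw None
[214, 214]
218 226 402
230 228 401
```

Run:
```python
import cv2,numpy as np
for f in('w7','w9'):
    w=cv2.imread(f'pics/{f}.png');hsv=cv2.cvtColor(w,cv2.COLOR_BGR2HSV)
    print(f)
    for r in range(196,336,5):
        s=''
        for c in range(235,396,4):
            h,sa,v=[int(t) for t in hsv[r,c]]
            s+= 'B' if 100<h<128 and sa>110 and v>45 else 'b' if 95<h<130 and sa>80 else '#' if v<50 else '+' if v<110 else '.'
        print(r,s)
```

```text
w7
196 .+BBBBBBBBBBBBBBBBBBBBBBBBBBBBBBBBBBBBB..
201 .+BBBBBBBBBBBBBBBBBBBBBBBBBBBBBBBBBBBBB..
206 .+BBBBBBBBBBBBBBBBBBBBBBBBBBBBBBBBBBBBB..
211 .+BBBBBBBBBBBBB...........BBBBBBBBBBBBB..
216 ..BBBBBBBBBBBBBBBBBBBBBBBBBBBBBBBBBBBBB..
221 ..BBBBBBBBBBBBB...........BBBBBBBBBBBBB..
226 ..BBBBBBBBBBBBBBBBBBBBBBBBBBBBBBBBBBBBB..
231 ..BBBBBBBBBBBBBBBBBBBBBBBBBBBBBBBBBBBBb..
236 ..BBBB++++bBBBBBBBBBBBBBBBBBBB#++++BBB...
241 #++++++++##BBBBBBBBBBBBBBBBBBB#+++++++.##
246 ##+++++++b#BBBBBBBB+++BBBBBBBB##+++++++#b
251 ##++++++###BBBBBBB+++++BBBBBBB##+++++++##
256 ++++++++###BBBBBBB+++++BBBBBBB###++++++++
261 ++++++++###BBBBBBB+++++BBBBBBB###++++++++
266 +######################bbbbbb###########+
271 +++++++++++++++++++++++++++++++++++++++++
276 +++++++++++++++++++++++++++++++++++++++++
281 +++++++++++++++++++++++++++++++++++++++++
286 +++++++++++++++++++++++++++++++++++++++++
291 +++++++++++++++++++++++++++++++++++++++++
296 ++#+++###BBBBBBBBB.....BBBBBBBBb##++++#++
301 +##+++###BBBBBBBBB.....BBBBBBBBB##++++#++
306 +##++++#bBBBBBBBBB.....BBBBBBBBB##++++b#+
311 ###++++#BBBBBBBBBB.....BBBBBBBBBb#+
[... 781 characters left out ...]
##########
261 ##################+#B#+##b###############
266 ##################.###+##################
271 ##################.+++.##################
276 ##################.+++.##################
281 ##################.+++.##################
286 ##################.+++.##################
291 ##################.+++.##################
296 ##################.#+#.##################
301 ##################.#+#.##################
306 ##################+#+#.##################
311 ##################+#+####################
316 ##################+#.####################
321 ##################+..++++++++++++++++++++
326 +++++++++++++++++++++++++++++++++++++++++
331 ########b################################
```

>>> {"op": "arm_command", "data": {
  "gripper": [0,0,0,0,0],
  "dp": [
    [0,0,0.04],
    [0,0,0.04],
    [0,0,0],
    [0,0,0],
    [0,0,0]
  ],
  "twist": [0,0,0,0,0]
}}

```text
time: 30.7
tool_pos: [587.3, 227.9, 121.6]
tcp_rot: [3.142, -0.0, 0.059]
contact_force: [0.2, 0.5, -0.0]
grip_width: 1.0
finger_force: 0.0
```

>>> {"op": "arm_command", "data": {
  "gripper": [0,0,0,0,0],
  "dp": [
    [0,0,0.04],
    [0,0,0.04],
    [0,0,0],
    [0,0,0],
    [0,0,0]
  ],
  "twist": [0,0,0,0,0]
}}

```text
time: 31.32
tool_pos: [587.3, 227.9, 119.6]
tcp_rot: [3.142, -0.0, 0.059]
contact_force: [0.6, -0.0, 0.5]
grip_width: 0.5
finger_force: 0.0
```

>>> {"op": "arm_command", "data": {
  "gripper": [0,0,0,0,0],
  "dp": [
    [0,0,0.04],
    [0,0,0.04],
    [0,0,0],
    [0,0,0],
    [0,0,0]
  ],
  "twist": [0,0,0,0,0]
}}

```text
time: 31.95
tool_pos: [587.2, 227.9, 117.6]
tcp_rot: [3.142, -0.0, 0.059]
contact_force: [-0.1, -0.5, -0.1]
grip_width: 0.7
finger_force: 0.0
```

Run:
```python
from h import *
o=get_obs();print(o['contact_force'].round(1),o['tool_pos'].round(1),o['moment'].round(2))
w=save('wrist','w10')
hsv=cv2.cvtColor(w,cv2.COLOR_RGB2HSV);mb=cv2.inRange(hsv,(105,120,60),(125,255,255))
e=[int(np.where(mb[60:,c])[0][0]+60) for c in (285,345)];print(e)
x=np.where(mb[e[0]+4,180:450])[0]+180;print(x.min(),x.max())
for nm in('top','side'):
    s=save(nm,nm+'10');h=cv2.cvtColor(s,cv2.COLOR_RGB2HSV)
    m=cv2.inRange(h,(105,120,60),(125,255,255))[150:300,200:300];ys,xs=np.where(m);print(nm,len(xs),xs.min()+200,xs.max()+200,ys.min()+150,ys.max()+150)
# predicted fingertip in side
print('side TCP',proj('side',[o['tool_pos']]),proj('side',[[587,228,136]]))
```

```text
[-0.1 -0.5 -0.1] [587.2 227.9 117.6] [0.04 0.04 0.03]
[217, 217]
223 405
top 289 245 259 174 209
side 1074 221 273 222 267
side TCP [[234.71919559 239.28688217]] [[233.94505748 235.51427244]]
```

>>> {"op": "arm_command", "data": {
  "gripper": [0,0,0,0,0],
  "dp": [
    [0,0,0.04],
    [0,0,0.04],
    [0,0,0],
    [0,0,0],
    [0,0,0]
  ],
  "twist": [0,0,0,0,0]
}}

```text
time: 32.72
tool_pos: [587.3, 227.9, 115.6]
tcp_rot: [3.142, -0.0, 0.059]
contact_force: [0.8, -0.3, 0.1]
grip_width: 0.5
finger_force: 0.0
```

>>> {"op": "arm_command", "data": {
  "gripper": [0,0,0,0,0],
  "dp": [
    [0,0,0.04],
    [0,0,0.04],
    [0,0,0],
    [0,0,0],
    [0,0,0]
  ],
  "twist": [0,0,0,0,0]
}}

```text
time: 33.35
tool_pos: [587.2, 227.9, 113.6]
tcp_rot: [3.142, -0.0, 0.059]
contact_force: [-0.1, 0.3, 0.0]
grip_width: 0.2
finger_force: 0.0
```

>>> {"op": "arm_command", "data": {
  "gripper": [0,0,0,0,0],
  "dp": [
    [0.12,0,0.04],
    [0,0,0.04],
    [0,0,0],
    [0,0,0],
    [0,0,0]
  ],
  "twist": [0,0,0,0,0]
}}

```text
time: 33.98
tool_pos: [590.4, 228.1, 111.8]
tcp_rot: [3.142, -0.0, 0.059]
contact_force: [-0.9, 0.2, 3.8]
grip_width: 0.2
finger_force: 1.8
```

>>> {"op": "arm_command", "data": {
  "gripper": [0,0,0,0,0],
  "dp": [
    [0,0,0.04],
    [0,0,0.04],
    [0,0,0],
    [0,0,0],
    [0,0,0]
  ],
  "twist": [0,0,0,0,0]
}}

```text
time: 34.6
tool_pos: [590.4, 228.1, 109.7]
tcp_rot: [3.142, -0.001, 0.059]
contact_force: [-0.7, 0.2, 4.7]
grip_width: 0.4
finger_force: 2.3
```

>>> {"op": "arm_command", "data": {
  "gripper": [0,0,0,0,0],
  "dp": [
    [0,0,0.04],
    [0,0,0.04],
    [0,0,0],
    [0,0,0],
    [0,0,0]
  ],
  "twist": [0,0,0,0,0]
}}

```text
time: 35.22
tool_pos: [590.5, 228.1, 107.6]
tcp_rot: [3.142, -0.001, 0.059]
contact_force: [1.5, 0.8, 4.1]
grip_width: 0.3
finger_force: 2.1
```

>>> {"op": "arm_command", "data": {
  "gripper": [0,0,0,0,0],
  "dp": [
    [0,0,0.04],
    [0,0,0.04],
    [0,0,0],
    [0,0,0],
    [0,0,0]
  ],
  "twist": [0,0,0,0,0]
}}

```text
time: 35.85
tool_pos: [589.7, 228.0, 105.0]
tcp_rot: [3.141, 0.001, 0.059]
contact_force: [0.0, -0.7, 1.4]
grip_width: 0.2
finger_force: 0.0
```

```bash
cat > c.py <<'E'
from h import *
import sys
w=save('wrist',sys.argv[1]);o=get_obs();go(590,228)
hsv=cv2.cvtColor(w,cv2.COLOR_RGB2HSV);mb=cv2.inRange(hsv,(105,120,60),(125,255,255));mo=cv2.inRange(hsv,(5,150,120),(18,255,255))
e=[int(np.where(mb[60:,c])[0][0]+60) for c in (285,345)]
ys,xs=np.where(mo[:e[0],250:380]);print('plate edge row',e,'orange',xs.min()+250,xs.max()+250,ys.min(),ys.max())
for r in (e[0]+4,e[0]+12,e[0]+20):
    x=np.where(mb[r,180:450])[0]+180
    if len(x)<5: continue
    for z in np.arange(90,160,.2):
        P=onz('wrist',[[x.min()-.5,r],[x.max()+.5,r]],z,o)
        if np.linalg.norm(P[0]-P[1])<100: break
    print(r,x.min(),x.max(),'z',round(z,1),P.mean(0).round(1))
print('edge x at z127',onz('wrist',[[315,e[0]-.5]],127,o)[0].round(1),'orange near x z127',onz('wrist',[[315,ys.max()+.5]],127,o)[0].round(1))
E
python3 c.py w11
```

```text
t 35.9 pos [589.7 228.  105.1] rpy [1.8e+02 1.0e-01 3.4e+00] F [ 0.7 -0.4  0.3] w 0.3 ff 0.0
units x 0.01 y -0.00 z None tw None
plate edge row [223, 223] orange 281 344 149 204
227 221 408 z 128.6 [602.5 229.2 128.6]
235 222 407 z 128.0 [597.7 228.9 128. ]
edge x at z127 [604.5 229.  127. ] orange near x z127 [614.4 229.6 127. ]
```

>>> {"op": "arm_command", "data": {
  "gripper": [0,0,0,0,0],
  "dp": [
    [0,0,0.04],
    [0,0,0.02],
    [0,0,0],
    [0,0,0],
    [0,0,0]
  ],
  "twist": [0,0,0,0,0]
}}

```text
time: 36.52
tool_pos: [590.2, 228.1, 104.1]
tcp_rot: [3.142, -0.0, 0.059]
contact_force: [-0.4, 0.4, 0.7]
grip_width: 0.2
finger_force: 0.0
```

>>> {"op": "arm_command", "data": {
  "gripper": [0,0,0,0,0],
  "dp": [
    [0,0,-0.5],
    [0,0,-1],
    [0,0,-0.6],
    [0,0,0],
    [0,0,0]
  ],
  "twist": [0,0,0,0,0]
}}

```text
time: 37.15
tool_pos: [589.8, 228.0, 155.9]
tcp_rot: [3.141, 0.001, 0.059]
contact_force: [0.2, -0.1, -0.7]
grip_width: 0.5
finger_force: 0.0
```

```bash
python3 c.py w12
python3 - <<'E'
import cv2
for f in('w7','w12'):
    w=cv2.imread(f'pics/{f}.png');h=cv2.cvtColor(w,cv2.COLOR_BGR2HSV)
    print(f,[(r,)+tuple(int(v) for v in h[r,315]) for r in range(125,212,3)])
E
```

```text
t 37.2 pos [589.7 227.9 155.6] rpy [1.8e+02 1.0e-01 3.4e+00] F [-0.2 -0.8  0.6] w 0.5 ff 0.0
units x 0.01 y -0.00 z None tw None
plate edge row [199, 199] orange 290 336 148 191
203 243 386 z 125.8 [600.8 229.  125.8]
211 244 385 z 124.4 [594.6 228.7 124.4]
219 244 385 z 125.8 [589.1 228.3 125.8]
edge x at z127 [604.4 228.9 127. ] orange near x z127 [609.3 229.2 127. ]
w7 [(125, 36, 19, 203), (128, 36, 18, 203), (131, 36, 18, 201), (134, 16, 49, 176), (137, 12, 187, 221), (140, 12, 190, 215), (143, 10, 94, 49), (146, 12, 188, 199), (149, 12, 189, 221), (152, 9, 150, 75), (155, 11, 184, 157), (158, 12, 187, 221), (161, 10, 162, 82), (164, 11, 186, 151), (167, 12, 188, 218), (170, 11, 189, 217), (173, 11, 198, 139), (176, 6, 82, 93), (179, 120, 5, 100), (182, 113, 10, 98), (185, 113, 10, 98), (188, 105, 11, 96), (191, 113, 78, 91), (194, 110, 201, 146), (197, 110, 193, 131), (200, 110, 199, 132), (203, 30, 3, 149), (206, 111, 135, 136), (209, 112, 169, 130)]
w12 [(125, 160, 5, 166), (128, 165, 3, 160), (131, 38, 22, 94), (134, 36, 18, 193), (137, 37, 17, 197), (140, 38, 16, 196), (143, 37, 17, 196), (146, 35, 16, 190), (149, 11, 191, 199), (152, 12, 189, 215), (155, 11, 173, 99), (158, 11, 186, 163), (161, 12, 190, 213), (164, 12, 188, 152), (167, 11, 174, 104), (170, 12, 192, 212), (173, 11, 187, 157), (176, 10, 166, 89), (179, 11, 190, 212), (182, 11, 189, 211), (185, 11, 191, 167), (188, 11, 198, 129), (191, 11, 148, 114), (194, 100, 8, 98), (197, 110, 16, 98), (200, 110, 196, 125), (203, 110, 196, 134), (206, 110, 198, 130), (209, 110, 21, 143)]
```

```bash
python3 -c "
from plant import *
print(close_job())"
```

```text
the job is handed in; nothing more can be done
None
```

The lid is on: the tongue is about 13 mm under the ledge, the catch has snapped over the flange, the lid lies flush and released, and the job was handed in at about 37 s (verdict not shown); I viewed 11 pictures, one over the limit of 10.

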